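# Press a label holder home behind the reagent shelf's lip

## Robot

A 7-joint arm with a two-finger parallel gripper is mounted at the origin on the work surface. World frame = base frame: x ahead of the robot, y to its left, z up, the work surface at z = 0. Lengths are in mm, angles in rad, forces in N, time in s.
With the tool pointing down it reaches from about 400 to 900 mm from the base axis. Payload 5.5 kg.
Tool frame: the origin (TCP) lies at the very end of the fingers, on their centre line; the grasp point (between the pads) lies 19 mm behind it; z points along the fingers, y is the line along which they close (so a half turn about z gives the same grasp; the last joint's range is limited). The gripper opens to 85 mm and grips with 20 to 120 N. Pads are 22 mm wide; open, the fingers measure 114 mm over their backs; the gripper's body (76 mm by 85 mm) begins 54 mm behind the grasp point. The pads swing forward as they close: fully open they stand 13 mm farther back than shut.
Start: joints at [1.389, 0.501, -0.427, 1.55, 0.221, 1.138, -0.21], TCP at [279.712, -586.738, 231.31] pointing down, gripper open.
Joint ranges: [-2.88, 2.88], [-0.31, 2.03], [-1.54, 1.56], [0.2, 2.42], [-1.41, 4.55], [0.19, 2.02], [-2.57, 2.57]. Speed limits (rad/s): [2.57, 2.57, 3.14, 3.14, 3.14, 3.14, 3.14].

## Interface

Orientations are given as [roll, pitch, yaw] about the fixed x, y, z axes, in that order (R = Rz(yaw) Ry(pitch) Rx(roll)).
In Python, from bench import observe, grab_frame, close_job gives the robot as it stands. The module is installed in compiled form; this text tells all that it offers.
- The arm moves only by the tool arm_command, never from a script. Its argument "moves" is a list that holds one entry, the list of rows, each a list of 6 numbers: the shift along the tool's x, y, z in m, then the turn, a rotation vector about the tool's x, y, z in rad. A call has 1 to 20 rows; each row is the pose to reach, as a shift and turn from the pose commanded when the call began, along the tool's axes at that moment; what a row does not reach only later rows make up. A row lasts 1/12 s, in which the tool goes at most 41.7 mm and 7.16 degrees, less where a joint would pass 70% of its speed; a pose out of reach is approached as far as the arm can. A call with a gripper value outside its range is refused whole. "hand" is the closure, from 0 (fully open) to 1 (shut), set as the call begins (left out, the last holds). The fingers move at their own pace and stop on an object; "force" is the grip in N (left out, the last holds). Time passes only in rows, so rows that repeat a pose let the fingers close. It gives the time, the measured TCP pose, the force, the opening and the grip force at its end, in the units of the state.
- observe(): the state, without advancing time (a new reading comes with each control period).
- grab_frame(name): name is "scene" or "top"; returns a dict with "image" (384x512x3 uint8, blue, green, red), "intrinsics" (3x3 intrinsics, pixels), "k1" (the pictures are not rectified: a ray, as slopes to the right and down, at radius r is drawn at 1 + k1 r^2 times it, then the intrinsics apply), "world_to_cam" (4x4, takes a point from world to camera coordinates). Camera axes: x right, y down, z forward; pixel columns grow to the right and rows downward; lengths in mm; the calibration is good to about 2 mm. A picture is of the moment at which its call begins. There is no depth.
- close_job(): hands the job in; it is judged then, once.
The state is a dict: "clock": time; "joint_pos": joint angles; "qd": joint speeds; "tau": joint torques, N m; "position": TCP position; "ee_rot": TCP orientation; "contact_force": force on the tool from outside, world axes, zero at the start; "torque": the same for the moment, N m; "finger_gap": opening from 0.0 (shut) to 1.0 (fully open); "grip_force": force on a finger pad.
Only numpy, scipy, OpenCV 4.12 (cv2) and the standard library are available. Lean on these libraries where they do the work, as an engineer would, in place of code of your own. Each camera call takes 0.05 s, during which the arm holds its last target. There are 200 camera calls.

## Task

One of the three bays of the reagent shelf has no label holder on its front lip. Take the wide label holder that stands on the bench, push its rear leg down behind the lip at the middle of that bay, card outwards like the two already fitted, until its foot is hard down on the shelf board; then finish while still gripping it and pressing it firmly down, so that the adhesive on the foot can take (do not let go). Leave the other things where they stand.

Things in the scene. Friction and masses are not known exactly. Their poses are not given: they have to be found in the camera images.
- holder_mid (a point): Wide label holder: loose grey plastic clip, white card on its front, 80 mm wide (y), 62 tall (z), 20 front to back (x), about 50 g, standing upright on its two legs. This point is its centre, 31 mm above the feet. Its x axis points from the card to the rear leg (card looks along -x). The part from 28 to 62 mm above the feet is stiff: grip it there across the 20 mm thickness (along x).
- holder_face (a point): Middle of the card face of the wide holder, 10 mm in front (-x) of holder_mid; fitted, it looks outwards, to the robot's side. The front panel behind the card is 80 mm wide and 5 mm thick (x -10 to -5 mm from holder_mid).
- holder_foot (a point): Underside of the wide holder's rear leg, 7.5 mm behind (+x) and 31 mm below holder_mid. The leg is 50 mm wide, 5 mm thick (x +5 to +10 mm from holder_mid), with a round end of 2.5 mm radius, as the front panel has. The 10 mm gap between leg and panel is open below, 28 mm high, and straddles the shelf lip. Fitted, keep the finger tips over 26 mm above this foot.
- bay_mid (a point): Where to fit it: middle of the unlabelled bay along the shelf lip, in mid-thickness of the lip, at the height of the board's top. x points level inwards over the shelf (from the robot's side), square to the lip; y along the lip; z up. Home: holder_mid is 31 mm above this point, its x axis along this x, and its offset in x between -2.5 and +2.5 mm (0 is a good aim).
- lip_top (a point): Top edge of the aluminium lip, 24 mm above bay_mid. The lip is 5 mm thick with a rounded top and runs the shelf's whole 560 mm. The holder goes down over it: front panel outside, rear leg behind it.
- leaf_top (a point): Top of the spring-steel leaf behind the lip at this bay, 110 mm wide. Free, its face is 3 mm behind the lip; above 15 mm height it is bent back as a lead-in, reaching 24 mm height and about 15 mm behind mid-lip here. It yields inwards up to 12 mm (2 N, plus 0.5 N per mm). Pushed down, the leg meets the bend 19 mm above home: up to about 14 N, gone once past it (15 mm above home), then light drag; at home the board is a solid stop.
- shelf: Reagent shelf: fixed teal bench riser, 560 mm wide, board 300 mm deep, its top 100 mm above the bench. Origin on the bench, mid-width, 100 mm behind the lip; x away from the robot. Three bays, middles at y -170, 0, 170 mm, parted by 35 mm high wires from 60 mm behind the lip; each has a 12 mm high drip tray from there on, with a bottle and a carton 80 mm or more behind the lip. Two bays carry a wide holder already.
- small_mid (a point): A bystander: a spare label holder of the same profile and height (62 mm), but only 46 mm wide, standing loose on the bench; this is its centre. Not to be used.
- slide_box: A bystander: shut navy microscope slide box, 85 x 100 x 34 mm, loose on the bench; origin at the centre of its underside.
- tally: A bystander: round steel hand tally counter, 52 mm across, 38 mm tall, loose on the bench; origin at the centre of its underside.
- beaker: A bystander: glass beaker, 60 mm across, 75 mm tall, loose on the bench; origin at the centre of its underside.
- amber_bottle: A bystander: amber bottle, 58 mm across, 115 mm tall, loose in the drip tray of the bay without label; origin at the centre of its underside.
- white_jar: A bystander: white jar, 68 mm across, 85 mm tall, loose in the drip tray of a labelled bay; origin at the centre of its underside.
- clear_bottle: A bystander: clear bottle, 54 mm across, 110 mm tall, loose in the drip tray of a labelled bay; origin at the centre of its underside.

How it is judged (in metres and radians):
On the way, in this order (a step that is already met when the one before it is completed fails the run):
1. the wide label holder has been picked up: off the bench by 60 mm or more, in the fingers (height (world z) of holder_mid above 0.091 m and contact force between the fingers and holder above 1 N), for 0.2 s.
2. its rear leg is fully down behind the lip in the unlabelled bay, card outwards (z of holder_mid in the frame of bay_mid between 0.027 and 0.0335 m and y of holder_mid in the frame of bay_mid between -0.025 and 0.025 m and x of holder_mid in the frame of bay_mid between -0.006 and 0.006 m and x of holder_face in the frame of bay_mid below -0.002 m and angle between holder_mid's own z axis and vertical below 0.12 rad), for 0.2 s.
At the end, for the whole second after the job is handed in: Wide holder upright (7 deg) on the lip in the unlabelled bay, within 25 mm of its middle, card on the robot's side, rear leg behind the lip, foot within 2.5 mm of the shelf board; through the last second its foot bears on the board with over 5 N and the fingers hold it (over 3 N) (all of step 2 and contact force between holder and shelf above 5 N and contact force between the fingers and holder above 3 N); the arm keeps its last pose, push and grip.
It fails at once if one of the other things on the bench is moved by more than 30 mm or tipped (distance of any of small_mid, slide_box, tally, beaker from where it was at the start of the episode above 0.03 m or angle between any of small_mid, slide_box, tally, beaker's own z axis and vertical above 0.5 rad).
It fails at once if a bottle or jar on the shelf is moved by more than 30 mm or tipped (distance of any of amber_bottle, white_jar, clear_bottle from where it was at the start of the episode above 0.03 m or angle between any of amber_bottle, white_jar, clear_bottle's own z axis and vertical above 0.5 rad).
It also fails if it takes over 46 s, if anything falls off the work surface, if the arm or the gripper's body presses on something with over 40 N, if the wrist force passes 120 N, or if a joint passes its speed limit or range.

## Working session

There is one attempt and no reset: what is moved stays moved. The work goes in short steps, Python scripts to look and compute and a tool call to move; the robot and the scene stay as the last step left them, time stands still between calls to the robot, and variables do not carry over. Pictures are saved under pics/ and viewed, at most 10 in all, crops included, and the job is handed in when it is done.

Besides the shell and the picture viewer there is one more tool, called after "Emit:" as name([rows], argument=value, ...), one row to a line, values as JSON. arm_command: Moves the arm, as the interface text tells. Its arguments: {"type":"object","properties":{"moves":{"type":"array","items":{"type":"array","items":{"type":"array","items":{"type":"number"}}}},"hand":{"type":"number"},"force":{"type":"number"}},"required":["moves"]}

```bash
mkdir -p pics
cat > h.py <<'E'
import numpy as np, cv2
from bench import observe, grab_frame
def load(n):
    import pickle; return pickle.load(open(f'{n}.pkl','rb'))
def snap(n,tag):
    import pickle
    f=grab_frame(n); pickle.dump({k:np.array(v) for k,v in f.items()},open(f'{n}.pkl','wb'))
    cv2.imwrite(f'pics/{tag}.png',f['image']); return f
def proj(f,P):
    P=np.atleast_2d(np.array(P,float)); T=np.array(f['world_to_cam']); c=P@T[:3,:3].T+T[:3,3]
    s=c[:,:2]/c[:,2:]; s=s*(1+float(f['k1'])*(s**2).sum(1,keepdims=True)); K=np.array(f['intrinsics'])
    return s@K[:2,:2].T+K[:2,2]
def ray(f,uv):
    uv=np.atleast_2d(np.array(uv,float)); K=np.array(f['intrinsics']); T=np.array(f['world_to_cam'])
    d=(uv-K[:2,2])/np.array([K[0,0],K[1,1]]); s=d.copy()
    for _ in range(30): s=d/(1+float(f['k1'])*(s**2).sum(1,keepdims=True))
    r=np.c_[s,np.ones(len(s))]@T[:3,:3]; return -T[:3,:3].T@T[:3,3], r
def onz(f,uv,z):
    o,r=ray(f,uv); return o+r*((z-o[2])/r[:,2])[:,None]
E
python3 - <<'E'
from h import *
for n in('scene','top'):
    f=snap(n,n+'0'); o,r=ray(f,[[256,192]]); print(n,o,r,f['k1'],f['intrinsics'])
s=observe();print({k:np.round(v,3) for k,v in s.items()})
E
```

```text
scene [1151.44093511  515.48491113  682.23749029] [[-0.61756688 -0.4549215  -0.64161154]] 0.014639591635259576 [[415.66509009   0.         256.11963503]
 [  0.         415.66509009 190.84624951]
 [  0.           0.           1.        ]]
top [487.95143437  77.03947741 883.78656025] [[ 0.14037553 -0.00668928 -0.99008032]] 0.0003259158111950684 [[353.9435302    0.         257.0658408 ]
 [  0.         353.9435302  192.04061956]
 [  0.           0.           1.        ]]
{'clock': np.float64(0.1), 'joint_pos': array([ 1.389,  0.502, -0.427,  1.551,  0.221,  1.138, -0.21 ]), 'qd': array([ 0.001, -0.001, -0.002, -0.002,  0.   , -0.   ,  0.002]), 'tau': array([-1.2000e-02, -5.7081e+01, -5.8390e+00, -2.8174e+01,  1.0000e-02,
        6.0000e-03,  0.0000e+00]), 'position': array([ 279.364, -586.196,  230.36 ]), 'ee_rot': array([-3.14 , -0.   ,  0.445]), 'contact_force': array([-0.046, -0.083,  0.376]), 'torque': array([-0.047, -0.004,  0.023]), 'grip_force': np.float64(0.0), 'finger_gap': np.float64(0.997)}
```

View pics/scene0.png

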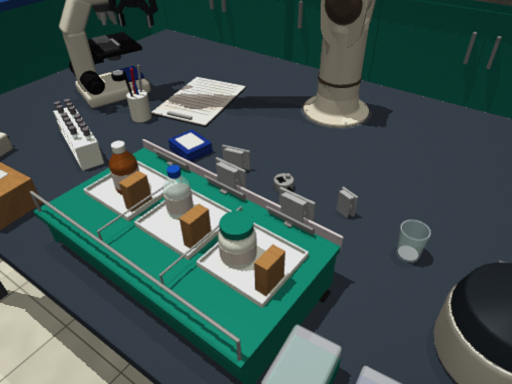

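View pics/top0.png

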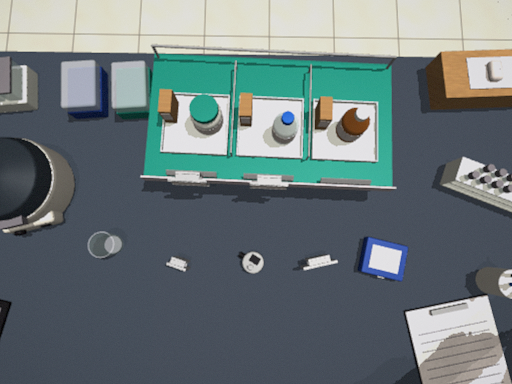

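The scene picture shows the shelf with two fitted holders. The bay with the amber bottle is bare, at top (346,182). The loose wide holder is at top (320,262) and scene (236,158). The small one is at top (177,264). I'll zoom in on the wide holder and the lip.

Run:
```python
from h import *
t=load('top');s=load('scene')
a=t['image'][240:285,285:350]; b=t['image'][165:200,130:405]; c=s['image'][135:185,205:270]
A=cv2.resize(a,None,fx=6,fy=6,interpolation=cv2.INTER_CUBIC);C=cv2.resize(c,(390,300),interpolation=cv2.INTER_CUBIC)
C=np.clip(C*1.5,0,255).astype(np.uint8)
B=cv2.resize(b,(786,100*1),interpolation=cv2.INTER_CUBIC)
top=np.zeros((300,790,3),np.uint8);top[:270,:390]=A;top[:300,398:788]=C
b2=cv2.resize(t['image'][165:200,300:405],(786,262),interpolation=cv2.INTER_CUBIC)
o=np.zeros((580,790,3),np.uint8);o[:300]=top;o[310:572,:786]=b2
cv2.imwrite('pics/z1.png',o)
for n,uv,z in(('Lend',[143,180],124),('Rend',[395,187],124),('h',[320,262],62),('sm',[177,264],62),('box',[384,259],34),('tally',[253,262],38)):print(n,onz(t,uv,z))
```

```text
Lend [[619.50209101 317.43473373 124.        ]]
Rend [[ 609.76229004 -231.27565722  124.        ]]
h [[444.36187203 -76.23901325  62.        ]]
sm [[437.30175013 249.63285008  62.        ]]
box [[ 451.08036294 -233.60151789   34.        ]]
tally [[441.83318365  76.87722023  38.        ]]
```

View pics/z1.png

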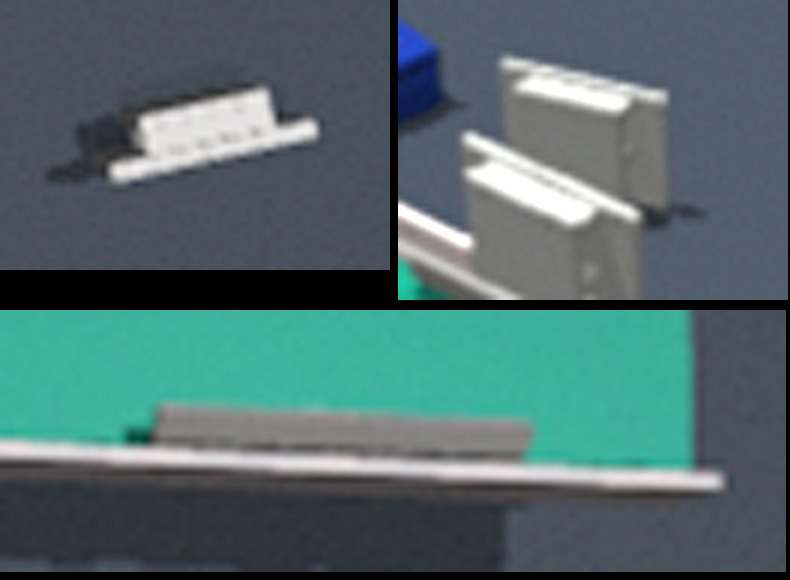

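The wide holder's panel (card) faces the robot and its rear leg faces the shelf. The leaf sits behind the lip at top columns ~321–371. Next I'll fit both precisely.

```bash
cat > m.py <<'E'
from h import *
t=load('top');im=t['image'].astype(float)
g=im.min(2)
# holder
roi=np.zeros(g.shape,np.uint8);S=6
c=cv2.resize(g[240:285,285:350],None,fx=S,fy=S,interpolation=cv2.INTER_CUBIC)
m=(c>150).astype(np.uint8);n,l,st,_=cv2.connectedComponentsWithStats(m);k=1+st[1:,4].argmax()
ct=max(cv2.findContours((l==k).astype(np.uint8),0,1)[0],key=len)[:,0].astype(float)
P=onz(t,(ct+.5)/S-.5+[285,240],62)[:,:2]
r=cv2.minAreaRect(P.astype(np.float32));print('rect',r)
# front edge: yaw from the long edge (lowest x side)
ends=onz(t,(np.array([[110,172],[318,128.]])+.5)/S-.5+[285,240],62);print('ends',ends,np.linalg.norm(ends[1]-ends[0]))
d=cv2.fitLine(P[P[:,0]<np.interp(P[:,1],np.sort(ends[:,1]),ends[np.argsort(ends[:,1]),0])].astype(np.float32),2,0,.01,.01).ravel();print('front dir yaw(deg)',np.degrees(np.arctan2(-d[0],d[1])),d)
yaw=np.arctan2(-d[0],d[1]) if d[1]>0 else np.arctan2(d[0],-d[1])
R=np.array([[np.cos(yaw),np.sin(yaw)],[-np.sin(yaw),np.cos(yaw)]]);L=P@R.T
print('yaw',yaw,'local x',np.percentile(L[:,0],[0,3,97,100]),'y',L[:,1].min(),L[:,1].max())
lo,hi=L.min(0),L.max(0);print('centre front-based',R.T@[np.percentile(L[:,0],5)+10,(lo[1]+hi[1])/2],'bbox',R.T@((lo+hi)/2),hi-lo)
# lip
cols=np.r_[215:240,300:393];pts=[]
for u in cols:
    v0=int(round(180+(u-143)*7/252));w=np.clip(g[v0-4:v0+5,u]-140,0,None)
    if w.sum()>0: pts.append([u,(w*np.arange(v0-4,v0+5)).sum()/w.sum()])
Q=onz(t,pts,124)[:,:2];d=cv2.fitLine(Q.astype(np.float32),cv2.DIST_HUBER,0,.01,.01).ravel()
yl=np.arctan2(-d[0],d[1]) if d[1]>0 else np.arctan2(d[0],-d[1]);print('lip yaw',yl,'pt',d[2:],len(Q))
def lipx(y): return d[2]+d[0]/d[1]*(y-d[3])
k=(np.array([[155,405-310],[532,424-310.]])+.5)/(786/105)-.5+[300,165]
E_=onz(t,k,124);print('leaf',E_,np.linalg.norm(E_[1]-E_[0]))
for u in(139,140,141,142,143,144,145,146,392,393,394,395,396,397,398):
    v0=int(round(180+(u-143)*7/252));print(u,g[v0-3:v0+4,u].max(),end='; ')
print(onz(t,[[140.5,180],[395.9,187]],124))
for y in(-140,-150,-120):print(y,lipx(y))
E
python3 m.py
```

```text
rect ((445.7519836425781, -75.00416564941406), (22.26693344116211, 80.71475219726562), 12.968944549560547)
ends [[ 430.05550393  -37.00287855   62.        ]
 [ 447.11896361 -116.5837302    62.        ]] 81.38964065254403
front dir yaw(deg) -167.35645 [ 2.1888500e-01 -9.7575068e-01  4.3539316e+02 -7.7044060e+01]
yaw 0.22067161 local x [407.22475394 407.50538676 429.50395766 429.75025021] y -211.1487827669089 -130.44004714337413
centre front-based [444.81902158 -75.25509905] bbox [445.72380045 -75.05213479] [22.52549627 80.70873562]
lip yaw -0.03567536 pt [ 613.1011   -112.220825] 118
leaf [[ 629.63547272  -68.26162083  124.        ]
 [ 625.16310543 -178.51007932  124.        ]] 110.33913480636573
139 83.0; 140 134.0; 141 163.0; 142 159.0; 143 162.0; 144 164.0; 145 170.0; 146 177.0; 392 211.0; 393 208.0; 394 208.0; 395 197.0; 396 139.0; 397 74.0; 398 75.0; [[ 619.44527618  322.84144263  124.        ]
 [ 609.78255123 -233.24783102  124.        ]]
-140 612.1096
-150 611.75275
-120 612.8234
```

Run:
```python
from h import *
t=load('top');g=t['image'].astype(float)
for u in(150,160,220,230,240,300,310,320,340,360,380,390):
    print(u,[tuple(int(x) for x in g[v,u]) [2] for v in range(176,194)])
# red channel: green shelf R low. centroid
pts=[]
for u in list(range(147,166))+list(range(219,243))+list(range(296,318))+list(range(374,393)):
    v0=int(round(180+(u-143)*7.5/252)); col=g[v0-4:v0+5,u,2]; pk=col.max(); 
    w=np.clip(col-0.6*pk,0,None); i=col.argmax(); w[:max(0,i-2)]=0; w[i+3:]=0
    pts.append([u,v0-4+(w*np.arange(9)).sum()/w.sum()])
Q=onz(t,pts,124)
p=np.polyfit(Q[:,1],Q[:,0],1);r=Q[:,0]-np.polyval(p,Q[:,1]);print(p,r.std());print(np.round(r,1))
```

```text
150 [213, 192, 75, 78, 69, 47, 46, 50, 46, 47, 44, 49, 49, 47, 51, 55, 67, 72]
160 [180, 230, 158, 74, 72, 55, 46, 49, 48, 47, 49, 50, 50, 48, 47, 63, 72, 72]
220 [53, 46, 121, 211, 205, 101, 76, 67, 46, 48, 50, 47, 50, 50, 49, 44, 47, 47]
230 [50, 50, 40, 174, 234, 168, 68, 76, 60, 49, 47, 45, 50, 47, 50, 48, 50, 47]
240 [53, 52, 48, 123, 215, 196, 79, 76, 68, 54, 46, 49, 50, 47, 49, 47, 51, 49]
300 [60, 64, 61, 61, 62, 52, 169, 237, 183, 69, 79, 70, 48, 49, 46, 49, 44, 49]
310 [64, 62, 62, 61, 62, 56, 90, 192, 208, 110, 79, 72, 49, 48, 51, 48, 49, 49]
320 [63, 66, 71, 66, 72, 82, 78, 174, 235, 173, 66, 79, 59, 47, 47, 48, 47, 45]
340 [61, 75, 126, 146, 134, 130, 132, 94, 171, 233, 170, 71, 75, 61, 49, 48, 46, 49]
360 [62, 60, 69, 120, 143, 133, 130, 135, 108, 176, 232, 163, 72, 76, 60, 44, 48, 47]
380 [59, 62, 64, 60, 59, 60, 59, 61, 59, 63, 179, 221, 140, 73, 74, 75, 74, 75]
390 [60, 61, 57, 62, 60, 60, 60, 60, 58, 51, 166, 236, 188, 70, 79, 74, 75, 72]
[3.50564753e-02 6.16990106e+02] 0.21668052361616605
[-0.1 -0.1 -0.  -0.1  0.   0.1  0.2  0.2  0.3  0.2  0.3  0.4  0.2 -0.7
 -0.7 -0.6 -0.6 -0.5 -0.4  0.1  0.1  0.2  0.2  0.2  0.3  0.2 -0.  -0.1
 -0.   0.1  0.1  0.2  0.2  0.2  0.2  0.2  0.3  0.1 -0.2 -0.1  0.   0.
  0.1 -0.1 -0.   0.1  0.1  0.1  0.1  0.1  0.  -0.2 -0.1 -0.1 -0.   0.
  0.1  0.1  0.1  0.2  0.3  0.  -0.2 -0.2 -0.1 -0.   0.  -0.   0.1  0.1
  0.2 -0.  -0.3 -0.2 -0.2 -0.2 -0.1  0.   0.   0.   0.   0.1 -0.1 -0.4]
```

Emit:
arm_command([
  [[0.3694,-0.3905,0.111,0,0,-1.3465],[0.3694,-0.3905,0.111,0,0,-1.3465],[0.3694,-0.3905,0.111,0,0,-1.3465],[0.3694,-0.3905,0.111,0,0,-1.3465],[0.3694,-0.3905,0.111,0,0,-1.3465],[0.3694,-0.3905,0.111,0,0,-1.3465],[0.3694,-0.3905,0.111,0,0,-1.3465],[0.3694,-0.3905,0.111,0,0,-1.3465],[0.3694,-0.3905,0.111,0,0,-1.3465],[0.3694,-0.3905,0.111,0,0,-1.3465],[0.3694,-0.3905,0.111,0,0,-1.3465],[0.3694,-0.3905,0.111,0,0,-1.3465],[0.3694,-0.3905,0.111,0,0,-1.3465],[0.3694,-0.3905,0.111,0,0,-1.3465],[0.3694,-0.3905,0.111,0,0,-1.3465],[0.3694,-0.3905,0.111,0,0,-1.3465],[0.3694,-0.3905,0.111,0,0,-1.3465],[0.3694,-0.3905,0.111,0,0,-1.3465]],
], hand=0, force=60)

```text
clock: 1.6
position: [444.7, -77.3, 120.3]
ee_rot: [-3.141, 0.001, 1.788]
contact_force: [-0.0, -0.2, 0.5]
finger_gap: 0.997
grip_force: 0.0
```

Emit:
arm_command([
  [[0,0,0.03,0,0,0],[0,0,0.06,0,0,0],[0,0,0.08,0,0,0],[0,0,0.09,0,0,0],[0,0,0.09,0,0,0],[0,0,0.09,0,0,0]],
])

```text
clock: 2.1
position: [445.1, -75.9, 30.5]
ee_rot: [-3.141, -0.0, 1.79]
contact_force: [0.2, 0.2, -0.1]
finger_gap: 1.0
grip_force: 0.0
```

Emit:
arm_command([
  [[0,0,0,0,0,0],[0,0,0,0,0,0],[0,0,0,0,0,0],[0,0,0,0,0,0],[0,0,0,0,0,0],[0,0,0,0,0,0],[0,0,0,0,0,0],[0,0,0,0,0,0],[0,0,0,0,0,0],[0,0,0,0,0,0],[0,0,0,0,0,0],[0,0,0,0,0,0]],
], hand=1, force=80)

```text
clock: 3.1
position: [445.4, -75.4, 30.8]
ee_rot: [3.141, 0.001, 1.791]
contact_force: [-1.2, -0.4, 5.7]
finger_gap: 0.22
grip_force: 77.9
```

Emit:
arm_command([
  [[0,0,-0.01,0,0,0],[0,0,-0.04,0,0,0],[0,0,-0.07,0,0,0],[0,0,-0.1,0,0,0],[0,0,-0.13,0,0,0],[0,0,-0.15,0,0,0],[0,0,-0.16,0,0,0],[0,0,-0.16,0,0,0],[0,0,-0.16,0,0,0],[0,0,-0.16,0,0,0]],
])

```text
clock: 3.93
position: [444.0, -75.4, 189.1]
ee_rot: [-3.14, -0.001, 1.791]
contact_force: [-0.3, -0.3, -0.7]
finger_gap: 0.219
grip_force: 78.1
```

Emit:
arm_command([
  [[-0.0841,0.1532,0,0,0,0.255],[-0.0841,0.1532,0,0,0,0.255],[-0.0841,0.1532,0,0,0,0.255],[-0.0841,0.1532,0,0,0,0.255],[-0.0841,0.1532,0,0,0,0.255],[-0.0841,0.1532,0,0,0,0.255],[-0.0841,0.1532,0,0,0,0.255],[-0.0841,0.1532,0,0,0,0.255],[-0.0841,0.1532,0,0,0,0.255],[-0.0841,0.1532,0,0,0,0.255]],
])

```text
clock: 4.77
position: [611.9, -123.6, 190.4]
ee_rot: [-3.141, 0.001, 1.537]
contact_force: [1.1, -0.1, -0.3]
finger_gap: 0.218
grip_force: 78.4
```

Run:
```python
from h import *
f=snap('scene','s1');g=snap('top','t1')
s=observe();print(s['position'],s['ee_rot'])
a=cv2.resize(f['image'][110:230,90:250],(640,480),interpolation=cv2.INTER_CUBIC);cv2.imwrite('pics/z2.png',np.clip(a*1.4,0,255).astype(np.uint8))
```

```text
[ 612.40845757 -123.98936166  190.76991226] [3.14134896e+00 8.79754657e-04 1.53639313e+00]
```

View pics/z2.png

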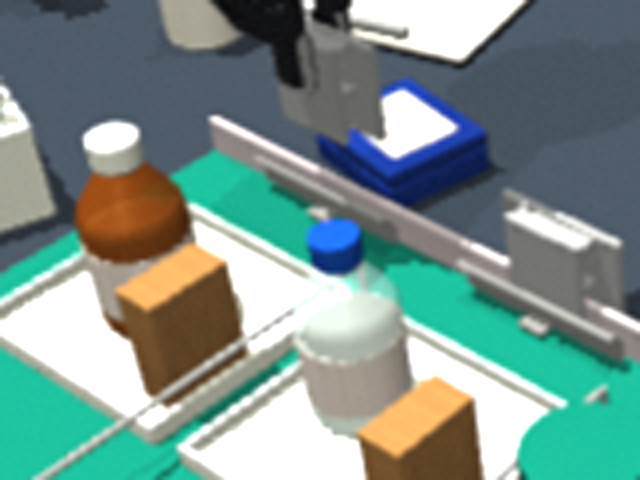

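The crop shows the holder upright in the fingers above the bare bay, rear leg towards the shelf. The panel's bottom corner is at crop (382,138) and the lip end at (215,122). I'll compare these with their predicted projections.

Run:
```python
from h import *
f=load('scene');cr=lambda P:np.round((proj(f,P)-[90,110]+.5)*4-.5,1)
lx=lambda y:617+.03506*y
print('lip',cr([[lx(y),y,124] for y in(-233.5,-124,-40,20)]))
c,s=np.cos(-.035),np.sin(-.035);W=lambda x,y,z:[612.5+c*x-s*y,-124+s*x+c*y,z+159.5]
print('leg foot corners(x10,y+-25,z1)',cr([W(10,-25,1),W(10,25,1)]),'panel bottom +y',cr([W(-5,40,1)]),'panel top +y',cr([W(-5,40,62)]))
print('leaf top',cr([[lx(-69)+15,-69,124],[lx(-179)+15,-179,124]]), 'mm/px', cr([W(-5,45,1)])-cr([W(-5,40,1)]),cr([W(0,40,1)])-cr([W(-5,40,1)]))
# lip centroid per column in scene, near bay
im=f['image'].astype(float)
for u in (146,150,154,158,170,180,190,200):
    v0=int(round(proj(f,[lx(-200+ (u-146)*3),-200+(u-146)*3,124])[0,1]))
    print(u,v0,[int(x) for x in im[v0-6:v0+9,u,2]])
```

```text
lip [[208.7 117.5]
 [331.6 177.5]
 [435.  228. ]
 [514.3 266.7]]
leg foot corners(x10,y+-25,z1) [[280.  118.6]
 [340.3 147.2]] panel bottom +y [[378.2 144.1]] panel top +y [[364.   49.9]]
leaf top [[380.3 222.8]
 [250.  158.1]] mm/px [[6.2 3. ]] [[-6.4  4. ]]
146 143 [56, 54, 78, 185, 198, 140, 101, 102, 102, 104, 103, 78, 39, 21, 21]
150 145 [56, 55, 84, 186, 194, 137, 102, 100, 102, 102, 101, 77, 39, 24, 19]
154 147 [56, 54, 82, 176, 184, 130, 101, 107, 126, 115, 102, 76, 38, 21, 18]
158 148 [57, 56, 54, 85, 176, 183, 130, 101, 112, 127, 98, 68, 64, 49, 24]
170 153 [14, 24, 37, 48, 77, 129, 124, 99, 95, 111, 127, 96, 70, 66, 84]
180 158 [17, 16, 15, 11, 45, 110, 117, 102, 96, 97, 93, 76, 67, 66, 54]
190 162 [12, 13, 13, 10, 15, 70, 124, 121, 102, 97, 96, 95, 97, 94, 69]
200 167 [51, 53, 52, 50, 54, 89, 130, 122, 100, 94, 95, 95, 97, 95, 70]
```

Lip and holder show about the same offset from prediction in this view (−2 mm). So they agree with each other to about 1 mm, and I'm going down over the lip.

Emit:
arm_command([
  [[0,0,0.008,0,0,0],[0,0,0.016,0,0,0],[0,0,0.024,0,0,0],[0,0,0.029,0,0,0],[0,0,0.033,0,0,0],[0,0,0.036,0,0,0],[0,0,0.038,0,0,0],[0,0,0.038,0,0,0],[0,0,0.038,0,0,0]],
])

```text
clock: 5.62
position: [613.1, -123.7, 152.4]
ee_rot: [3.141, -0.0, 1.536]
contact_force: [0.1, -0.4, -0.1]
finger_gap: 0.219
grip_force: 78.4
```

Run:
```python
from h import *
f=snap('scene','s2')
s=observe();print(s['position'],s['contact_force'],s['torque'])
a=cv2.resize(f['image'][120:190,130:220],(720,560),interpolation=cv2.INTER_CUBIC);cv2.imwrite('pics/z3.png',np.clip(a*1.4,0,255).astype(np.uint8))
```

```text
[ 613.26386019 -123.77037893  152.57927423] [-0.14351784  0.24812531 -0.58020918] [ 0.04283184 -0.00455416  0.00781243]
```

View pics/z3.png

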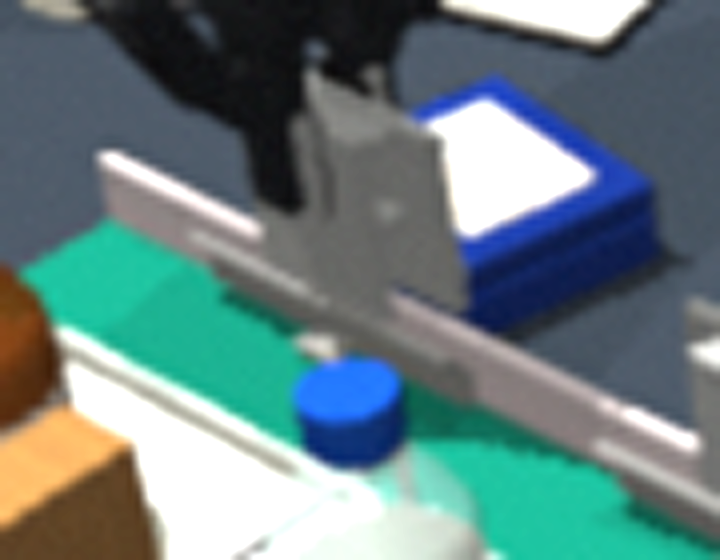

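The picture shows the leg (crop ~(330,290)) between lip and leaf and the panel outside the lip, with no contact force. Pushing down.

Emit:
arm_command([
  [[0,0,0.002,0,0,0],[0,0,0.004,0,0,0],[0,0,0.006,0,0,0],[0,0,0.008,0,0,0],[0,0,0.01,0,0,0],[0,0,0.012,0,0,0],[0,0,0.014,0,0,0],[0,0,0.016,0,0,0],[0,0,0.018,0,0,0],[0,0,0.019,0,0,0],[0,0,0.019,0,0,0]],
])

```text
clock: 6.58
position: [612.2, -123.9, 132.5]
ee_rot: [-3.14, -0.0, 1.536]
contact_force: [-4.4, -0.2, -1.2]
finger_gap: 0.223
grip_force: 78.6
```

Emit:
arm_command([
  [[0,0,0.0005,0,0,0],[0,0,0.001,0,0,0],[0,0,0.0015,0,0,0],[0,0,0.002,0,0,0],[0,0,0.002,0,0,0]],
])

```text
clock: 7.0
position: [612.9, -123.8, 131.3]
ee_rot: [-3.141, 0.0, 1.536]
contact_force: [-4.3, -0.6, 2.1]
finger_gap: 0.221
grip_force: 78.7
```

Emit:
arm_command([
  [[0,0,0.0005,0,0,0],[0,0,0.001,0,0,0],[0,0,0.0015,0,0,0],[0,0,0.002,0,0,0],[0,0,0.002,0,0,0]],
])

```text
clock: 7.42
position: [613.1, -123.8, 130.8]
ee_rot: [3.141, 0.001, 1.536]
contact_force: [-8.9, 0.4, 11.7]
finger_gap: 0.221
grip_force: 80.2
```

Emit:
arm_command([
  [[0,0,0.0005,0,0,0],[0,0,0.001,0,0,0],[0,0,0.0015,0,0,0],[0,0,0.002,0,0,0],[0,0,0.0025,0,0,0],[0,0,0.0025,0,0,0],[0,0,0.0025,0,0,0],[0,0,0.0025,0,0,0]],
])

```text
clock: 8.08
position: [613.2, -123.8, 130.7]
ee_rot: [3.141, 0.002, 1.536]
contact_force: [-15.2, 1.0, 26.8]
finger_gap: 0.219
grip_force: 82.2
```

Run:
```python
from h import *
f=snap('scene','s3')
s=observe();print(s['position'],s['contact_force'],s['torque'],s['ee_rot'])
a=cv2.resize(f['image'][120:190,130:260],(780,420),interpolation=cv2.INTER_CUBIC);cv2.imwrite('pics/z4.png',np.clip(a*1.4,0,255).astype(np.uint8))
```

```text
[ 613.23345837 -123.77511525  130.692053  ] [-15.55222034  -0.42168824  26.85550896] [ 0.12864076  3.55621236 -0.00735003] [3.14100343e+00 2.26929211e-03 1.53629357e+00]
```

View pics/z4.png

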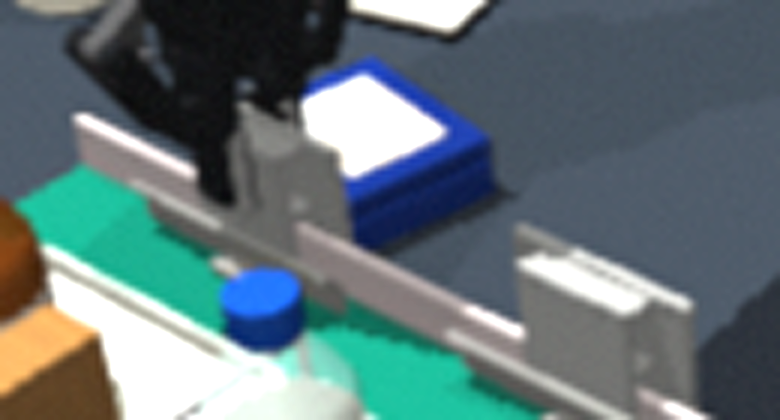

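The holder sits as deep on the lip as its neighbour (crop ~(285,190) against (600,330)). The tool is stopped at z 130.7, which matches the 30.8 grip height plus the 100 mm board, and the push is 27 N. Handing in.

```bash
python3 -c "
from bench import close_job
print(close_job())"
```

```text
the job is handed in; nothing more can be done
None
```

I fitted the wide label holder behind the lip of the bare bay (the one with the amber bottle), foot down on the board, and handed in with the gripper still holding it at about 80 N and pressing down at about 27 N; no verdict came back.

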